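# Clamp the tube rack on the shaker

### The arm

A 6-joint arm with a two-finger parallel gripper is mounted at the origin on a cart in front of the work surface, level with it; the furniture and walls round the work are solid. World frame = base frame: x ahead of the robot, y to its left, z up, the work surface at z = 0. Lengths are in m, angles in degrees, forces in N, time in s.
With the tool pointing down it reaches from about 0.375 to 0.9 m from the base axis. Payload 3.1 kg.
Tool frame: the origin (TCP) lies on the centre line of the jaws, within the pads' length; the fingertips stand 17 mm ahead of it and the grasp point (between the pads) lies 2 mm behind it; y points along the fingers, x is the direction in which the jaws open and shut, and the axes are right-handed (so a half turn about y gives the same grasp; the last joint's range is limited). The gripper opens to 87 mm and grips with 3 to 60 N. Pads are 19 mm wide; open, the fingers measure 117 mm over their backs; the gripper's body (75 mm by 190 mm) begins 51 mm behind the grasp point.
Start: joints at [55.835, 30.224, 82.088, -0, 67.689, -10.227], TCP at [0.254, 0.571, 0.24] pointing down, gripper open.
Joint ranges: [-176.69, 176.69], [-43.24, 126.21], [12.49, 139.97], [-82, 262], [0, 151.66], [-163.58, 163.58]. Speed limits (degrees/s): [159.86, 159.86, 180, 180, 180, 180].

### API

Orientations are given as a 3x3 rotation matrix whose columns are the frame's x, y, z axes.
In Python, from rig import read_state, capture, camera_info, hand_in, trace, tip_of gives the robot as it stands.
- The arm moves only by the tool jog_arm, never from a script. Its argument "steps" is a list of rows, each an object with "fingers": the opening in per cent of the stroke, from 0 (shut) to 100 (fully open); "delta_pos": the shift along the world's x, y, z in mm, a list of three; "turn": the turn about the world's z in degrees. A call has 1 to 20 rows; each row is the pose to reach, as a shift and turn from the pose commanded when the call began; what a row does not reach only later rows make up. A row lasts 1/12 s, in which the tool goes at most 41.7 mm and 7.16 degrees, less where a joint would pass 70% of its speed; a pose out of reach is approached as far as the arm can. A call with a gripper value outside its range is refused whole. The fingers move at their own pace and stop on an object; the grip force is fixed at half the most. Time passes only in rows, so rows that repeat a pose let the fingers close. It gives the time, the measured TCP pose, the force and the opening at its end, in the units of the state.
- read_state(): the state, without advancing time (a new reading comes with each control period).
- capture(name): name is "scene" or "top" or "wrist"; returns the picture (400x640x3 uint8, red, green, blue); there is no depth.
- camera_info(name): a dict with "fov_y" (degrees; the focal length in pixels is half the picture's height over the tangent of half this angle, whatever the lens; pixels are square), "cx", "cy" (the principal point, pixels), "view" (4x4, takes a point from world to camera coordinates); the wrist camera has in their place "tool_from_camera" (4x4, takes a point from camera to tool coordinates, whose origin is the TCP and whose axes are the tool frame's). Camera axes: x right, y down, z forward; pixel columns grow to the right and rows downward; lengths in m; the calibration is good to about 2 mm. The wrist camera is an equidistant fisheye: a pixel r from the principal point sees the ray r / f radians off the axis. A picture is of the moment at which its call begins: read the wrist's pose just before it. camera_info takes no time and is no camera call.
- hand_in(): hands the job in, once; it reports no verdict.
Trained networks look in the newest picture that a camera, given by its name, has taken for a name from the list of things; names that differ only in an ending like _2 or _b are one class to them, and where a whole thing is asked for, a point or a joint stands for the part that bears it (a point fixed in the world has none). Each returns a list of dicts, best first, with "confidence" (0 to 1); they miss things now and then, are a little off and sometimes report something else, mostly with a low value. They report only what shows in the picture. A call takes as long as a camera call.
- trace(target, camera): "mask" (400x640 bool, what is visible of it).
- tip_of(target, camera): "position" ([x, y, z] in m, in world coordinates, good to about 4 mm: a listed point, or the origin of a listed thing).
The state is a dict: "time_s": time; "joint_positions": joint angles; "qvel": joint speeds; "tau": joint torques, N m; "position": TCP position; "tcp_rot": TCP orientation; "force": force on the tool from outside, world axes, zero at the start; "moment": the same for the moment, N m; "opening": opening from 0.0 (shut) to 1.0 (fully open).
Only numpy, scipy, OpenCV 4.12 (cv2) and the standard library are available. Lean on these libraries where they do the work, as an engineer would, in place of code of your own. Each camera call takes 0.05 s, during which the arm holds its last target.

### The job

Clamp the black tube rack on the shaker's deck so that it cannot walk off when the shaker runs: with a fingertip or the outside of the fingers, swing the steel strap across the rack until it stops against the stud with the red lever, then push the red cam lever all the way down so that the strap's pad presses on the blue tube caps. Only push: do not grip the strap or the lever, do not shift the rack, leave the things standing round the shaker where they are, and finish clear of everything.

Things in the scene. Friction and masses are not known exactly. Their poses are not given: they have to be found in the camera images.
- shaker: White bench shaker, 200 (x) x 225 (y) mm, fixed. Origin: centre of its underside on the worktop; x from its control panel (front) to its back, y to its left. Black deck 62 mm up. On y = 0: strap's pivot post at x = +64 mm, behind the rack (its 18 mm wide nut ends 157 mm up), and the stud with the red lever at x = -68 mm, in front of the rack.
- strap (a joint): Swing (rad) of the steel strap about the pivot post: 0 = across the rack against the stud (end stop), 1.75 = swung away to the shaker's left. At angle q it points from the post along (-cos q, sin q) in the shaker's frame. Stays where left; about 1 N moves it. Push it on its trailing side (left, or back when it is far open); the leading edge has the notch for the stud.
- strap_hinge (a point): Point on the axis of the strap's pivot post, half-way up the strap: 130 mm above the worktop while the strap is raised.
- strap_mid (a point): Point on the strap's centre line, 66 mm from the pivot axis, half-way up (130 mm above the worktop while raised). Steel channel 26 mm wide; its side flanges, the faces to push on, run from 12 to 108 mm from the pivot axis and from 121 to 139 mm above the worktop. A dark pad 84 x 24 mm hangs below, down to 113 mm, 3 mm above the caps.
- strap_tip (a point): Free end of the strap, 153 mm from the pivot axis; the flat end part (8 mm thick, without flanges) begins 108 mm from the axis.
- lever (a joint): Angle (rad) of the red cam lever about a level axis along the shaker's x. 0 = up; it goes over to the shaker's left (+y) and down; 1.571 = fully down (end stop), 10 degrees below level. At q the handle points along (0, cos(1.396 - q), sin(1.396 - q)) in the shaker's frame. Stays where left; 2 to 6 N at its end moves it. Its cams push the strap 6 mm down; lowered first, they block it.
- lever_axis (a point): Centre of the cam lever's axis, 146 mm above the worktop, over the cam stud.
- lever_tip (a point): Outer end of the red handle, 76.5 mm from the lever's axis. The handle is 17 mm wide and 9 mm thick, red from 20 mm to the end; the dark cams and yoke lie within 24 mm of the axis.
- tube_rack: Black tube rack, 88 (x) x 182 (y) x 26 mm, with 15 blue-capped sample tubes that stay in it, loose on the shaker's deck with its long side across the shaker. Origin: centre of its underside (62 mm above the worktop); z up. Its tube caps reach 110 mm above the worktop. It weighs 0.22 to 0.38 kg and slides if pushed.
- pressure_pad: The dark foam-faced pad under the strap. Origin: middle of its underside. It gives about 3 mm when clamped.
- bottle_amber: Small amber bottle with black cap, 42 mm diameter, 88 mm high, standing on the worktop right of the shaker; bystander. Origin: centre of its underside.
- lab_timer: White digital timer on its foot, 43 x 66 x 64 mm, left of the shaker; bystander. Origin: centre of its underside.
- marker_blue: Blue and white marker pen, 139 mm long, 14 mm thick, lying in front of the shaker; bystander. Origin: middle of its underside.

How it is judged (in metres and radians):
On the way, in this order (a step that is already met when the one before it is completed fails the run):
1. the strap lies across the rack against the stud while the lever is still up (value of joint strap below 0.08 rad and value of joint lever below 0.5 rad), for 0.1 s.
2. the cam lever is down and the pad presses on the rack (value of joint strap below 0.08 rad and value of joint lever above 1.45 rad and contact force between pressure_pad and tube_rack above 3 N), for 0.2 s.
At the end, for the whole second after the job is handed in: The strap lies across the rack (within 0.08 rad of its end stop), the red lever is fully down (past 1.45 of 1.571 rad) and stays there, the pad presses on the rack's caps with more than 3 N, and the rack stands level and at rest within 10 mm of where it was (all of step 2 and distance of tube_rack from where it was at the start of the episode below 0.01 m and angle between tube_rack's own z axis and vertical below 0.06 rad and linear speed of tube_rack below 0.01 m/s); the robot touches nothing.
It fails at once if the rack was shifted by more than 10 mm, tipped or lifted (distance of tube_rack from where it was at the start of the episode above 0.01 m or angle between tube_rack's own z axis and vertical above 0.1 rad).
It fails at once if the lever was pushed down before the strap lay across the rack (value of joint lever above 0.7 rad and value of joint strap above 0.15 rad).
It fails at once if the strap or the lever was gripped between the fingers ((contact force between the fingers and strap_bar_c0 above 1.5 N and contact force between the fingers and strap_bar_c1 above 1.5 N) or (contact force between the fingers and lever_c5 above 1.5 N and contact force between the fingers and lever_c6 above 1.5 N)).
It fails at once if the bottle, the timer or the marker was knocked, moved or carried (distance of any of bottle_amber, lab_timer, marker_blue from where it was at the start of the episode above 0.02 m or angle between any of bottle_amber, lab_timer's own z axis and vertical above 0.3 rad).
It also fails if it takes over 48 s, if anything falls off the work surface, if the arm or the gripper's body presses on something with over 40 N, if the wrist force passes 120 N, or if a joint passes its speed limit or range.

## Working session

There is one attempt and no reset: what is moved stays moved. The work goes in short steps, Python scripts to look and compute and a tool call to move; the robot and the scene stay as the last step left them, time stands still between calls to the robot, and variables do not carry over. Pictures are saved under pics/ and viewed, and the job is handed in when it is done.

Besides the shell and the picture viewer there is one more tool, called after "Request:" as a command line: name --argument value ..., lists and objects as JSON in quotes. jog_arm: Moves the arm, as the interface text tells. Its arguments: {"type":"object","properties":{"steps":{"type":"array","items":{"type":"object","properties":{"fingers":{"type":"number"},"delta_pos":{"type":"array","items":{"type":"number"}},"turn":{"type":"number"}}}}},"required":["steps"]}

```bash
mkdir -p pics; ls; python3 - <<'E'
from rig import *
import cv2,numpy as np
s=read_state();print(s)
for c in ("scene","top"):
    im=capture(c);cv2.imwrite(f"pics/{c}0.png",im[:,:,::-1]);i=camera_info(c);print(c,i['fov_y'],i['cx'],i['cy'],np.round(i['view'],3).tolist())
    for t in ("shaker","strap_hinge","strap_mid","strap_tip","lever_axis","lever_tip","tube_rack","bottle_amber","lab_timer","marker_blue"):
        r=tip_of(t,c);print(t,[(np.round(d['position'],4).tolist(),round(d['confidence'],2)) for d in r[:2]])
print(read_state()['time_s'])
E
```

```text
pics
{'time_s': 0.0, 'joint_positions': array([ 5.58359858e+01,  3.02777961e+01,  8.21571554e+01, -7.31154794e-04,
        6.76890760e+01, -1.02275363e+01]), 'qvel': array([-0.16036358, -0.0425863 , -0.05315238,  0.03279679,  0.05992027,
       -0.03454683]), 'tau': array([ 9.42626539e-04, -4.40043998e+01, -1.76588345e+01,  6.33749831e-02,
        5.83234895e-02, -1.50330470e-04]), 'position': array([0.2531545 , 0.57066552, 0.23857987]), 'tcp_rot': array([[ 4.05717848e-01, -1.20584120e-03, -9.13997578e-01],
       [ 9.13995886e-01, -1.79776378e-03,  4.05719469e-01],
       [-2.13238500e-03, -9.99997657e-01,  3.72749045e-04]]), 'force': array([ 0.44540933, -0.06734884, -0.27635897]), 'moment': array([ 0.01521371, -0.01028139, -0.00523616]), 'opening': 0.9997655330027808}
scene 51.96137209709465 322.2459454364642 204.02971915924607 [[0.853, -0.522, 0.023, -0.416], [-0.293, -0.514, -0.806, 0.278], [0.433, 0.681, -0.591, 0.782], [0.0, 0.0, 0.0, 1.0]]
shaker [([0.518, -0.097, -0.0034], 0.94), ([0.3531, -0.0484, 0.0037], 0.33)]
strap_hinge [([0.5836, -0.1072, 0.132], 0.71)]
strap_mid [([0.
[... 465 characters left out ...]
0.008, 0.051], [-0.998, 0.021, -0.066, 0.525], [0.066, 0.007, -0.998, 0.973], [0.0, 0.0, 0.0, 1.0]]
shaker []
strap_hinge [([0.5792, -0.1061, 0.126], 0.77), ([0.5843, -0.0389, 0.1311], 0.16)]
strap_mid [([0.5839, -0.038, 0.1315], 0.67), ([0.5795, 0.0437, 0.1268], 0.32)]
strap_tip [([0.5797, 0.041, 0.1247], 0.84)]
lever_axis [([0.4523, -0.0873, 0.1458], 0.69), ([0.3582, -0.054, -0.0007], 0.22)]
lever_tip [([0.4592, -0.059, 0.222], 0.59), ([0.5211, -0.1038, 0.0666], 0.48)]
tube_rack [([0.5213, -0.1044, 0.06], 0.75)]
bottle_amber [([0.523, -0.2787, -0.0002], 0.6)]
lab_timer [([0.5243, 0.0842, 0.0003], 0.76)]
marker_blue [([0.3549, -0.0541, -0.0017], 0.58), ([0.4509, -0.0887, 0.1464], 0.48)]
1.1
```

View pics/scene0.png

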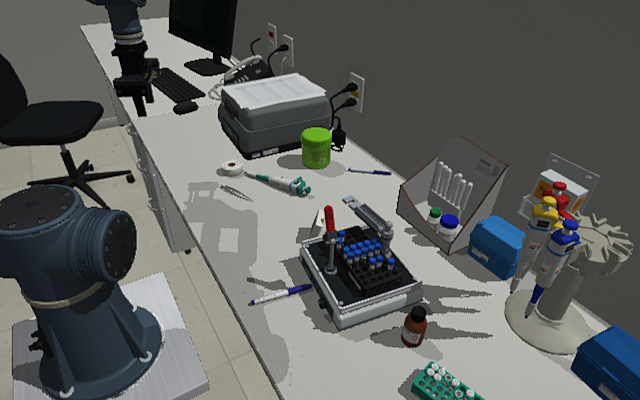

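View pics/top0.png

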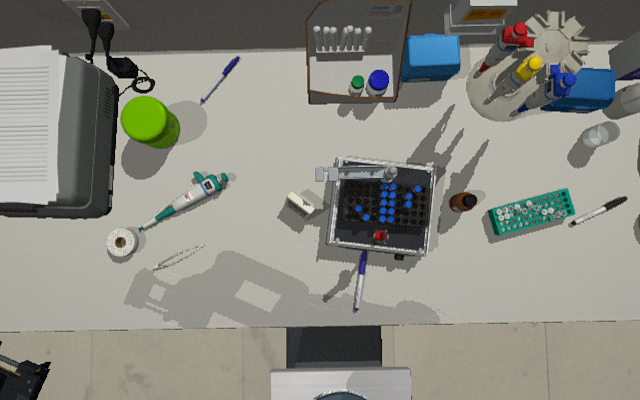

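```bash
cat > h.py <<'E'
import numpy as np,cv2
from rig import *
def proj(c,P):
    i=camera_info(c);P=np.atleast_2d(P);V=np.array(i['view'])
    p=P@V[:3,:3].T+V[:3,3];f=200/np.tan(np.radians(i['fov_y'])/2)
    return np.c_[f*p[:,0]/p[:,2]+i['cx'],f*p[:,1]/p[:,2]+i['cy']]
class S:
    def __init__(s,x,y,yaw): s.x,s.y,s.a=x,y,np.radians(yaw)
    def w(s,P):
        P=np.atleast_2d(np.array(P,float))/1000;c,n=np.cos(s.a),np.sin(s.a)
        return np.c_[s.x+c*P[:,0]-n*P[:,1],s.y+n*P[:,0]+c*P[:,1],P[:,2]]
    def inv(s,W):
        W=np.atleast_2d(W);c,n=np.cos(s.a),np.sin(s.a);d=W[:,:2]-[s.x,s.y]
        return np.c_[c*d[:,0]+n*d[:,1],-n*d[:,0]+c*d[:,1],W[:,2]]*1000
E
cat > fit.py <<'E'
from h import *
from scipy.optimize import least_squares
# known points in shaker frame: hinge, axis, centre
obs=[((64,0),(.5836,-.1072)),((64,0),(.5792,-.1061)),((-68,0),(.4535,-.0874)),((-68,0),(.4523,-.0873)),((0,0),(.518,-.097))]
f=lambda p:np.concatenate([S(*p).w([*m,0])[0,:2]-np.array(o) for m,o in obs])
p=least_squares(f,[.52,-.1,-8],x_scale=[.01,.01,1]).x;print(p,np.round(f(p)*1000,1))
s=S(*p)
print('tip',s.inv([[.5803,.048,.122],[.5797,.041,.125],[.583,-.039,.13],[.4574,-.0617,.2173],[.4592,-.059,.222],[.5219,-.1023,.063]]))
for c,box in (("scene",(270,170,190,170)),("top",(270,130,200,150))):
    im=capture(c)[:,:,::-1].copy();x,y,w,h=box
    k=4;im=cv2.resize(im[y:y+h,x:x+w],None,fx=k,fy=k,interpolation=cv2.INTER_CUBIC)
    cv2.imwrite(f"pics/{c}_raw1.png",im)
    def poly(P,col,cl=True):
        q=((proj(c,s.w(P))-[x,y]+.5)*k).astype(np.int32);cv2.polylines(im,[q],cl,col,1)
    poly([(-100,-112.5,62),(100,-112.5,62),(100,112.5,62),(-100,112.5,62)],(0,255,255))
    poly([(64,0,62),(64,0,157)],(0,255,0));
    for q,col in((0,(0,0,255)),(.2,(255,0,255))):
        a=1.396-q;poly([(-68,0,146),(-68,76.5*np.cos(a),146+76.5*np.sin(a))],col)
    q=1.44
    u=np.array([-np.cos(q),np.sin(q)]);n=np.array([-u[1],u[0]])
    poly([(*(np.array([64,0])+a*u+b*n),139) for a,b in((12,13),(108,13),(108,-13),(12,-13))],(255,255,0))
    cv2.imwrite(f"pics/{c}_ov1.png",im)
E
python3 fit.py
```

```text
[ 0.51890226 -0.09723762 -8.5408588 ] [-1.4  0.5  3.  -0.6 -1.8  0.3 -0.6  0.2  0.9 -0.2]
tip [[ 39.14693891 152.74543322 122.        ]
 [ 39.59319541 145.73395298 125.        ]
 [ 54.73777197  67.11123488 130.        ]
 [-66.09806709  26.00953178 217.3       ]
 [-64.71901831  28.94691573 222.        ]
 [  3.71633643  -4.56102694  63.        ]]
```

View pics/scene_ov1.png

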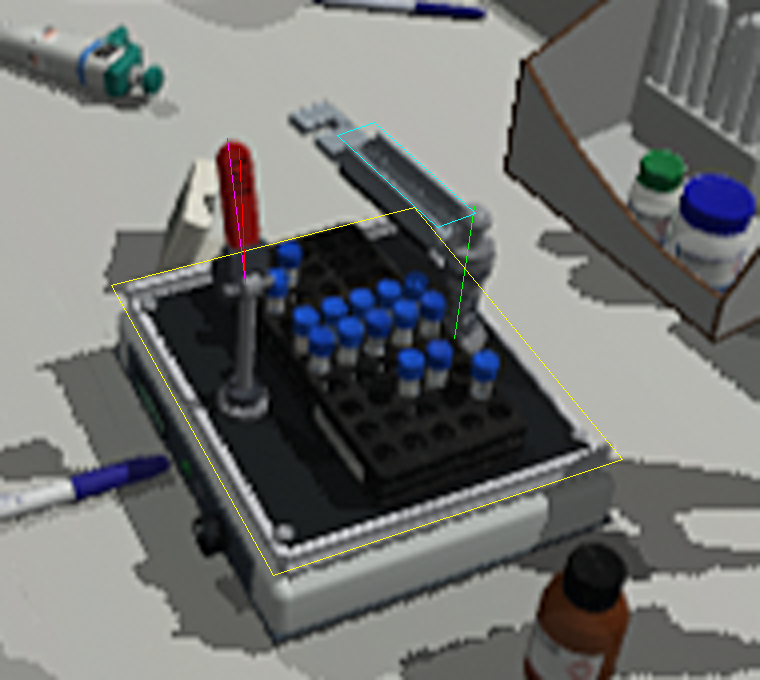

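View pics/top_ov1.png

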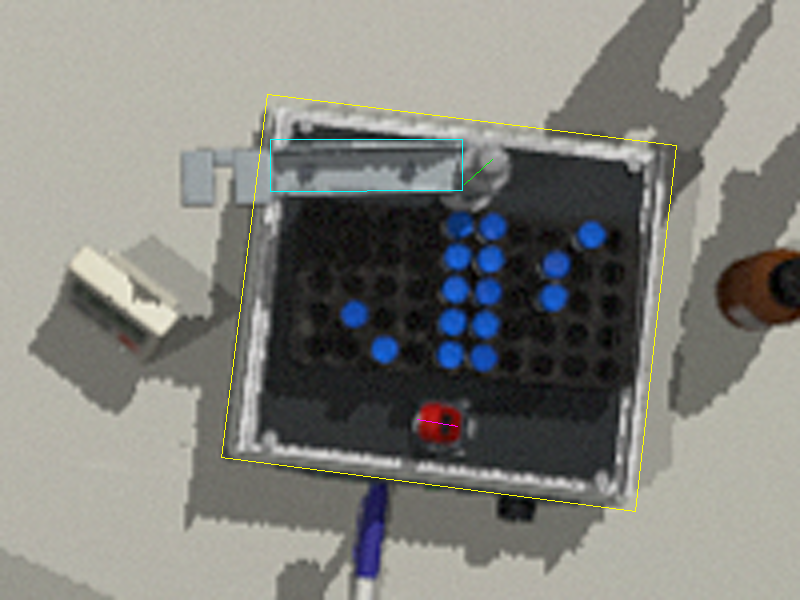

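```bash
python3 - <<'E'
from h import *
im=cv2.imread('pics/top0.png')
cv2.imwrite('pics/tz.png',cv2.resize(im[145:265,310:445],None,fx=5.5,fy=5,interpolation=cv2.INTER_CUBIC)) if 0 else cv2.imwrite('pics/tz.png',cv2.resize(im[150:260,310:445],None,fx=5.9,fy=5.4,interpolation=cv2.INTER_CUBIC)) if 0 else cv2.imwrite('pics/tz.png',cv2.resize(im[150:262,310:445],None,fx=5,fy=5,interpolation=cv2.INTER_CUBIC))
im=cv2.imread('pics/scene0.png')
cv2.imwrite('pics/sz.png',cv2.resize(im[190:290,330:430],None,fx=6,fy=6,interpolation=cv2.INTER_CUBIC))
E
```

```text
(no output)
```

View pics/tz.png

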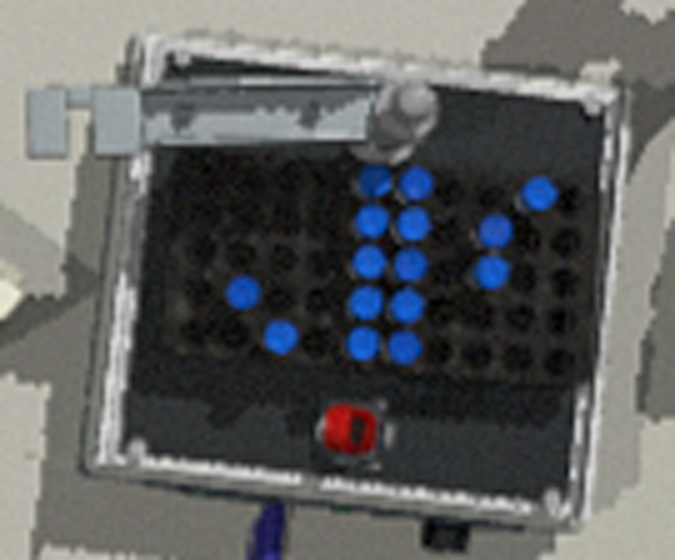

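View pics/sz.png

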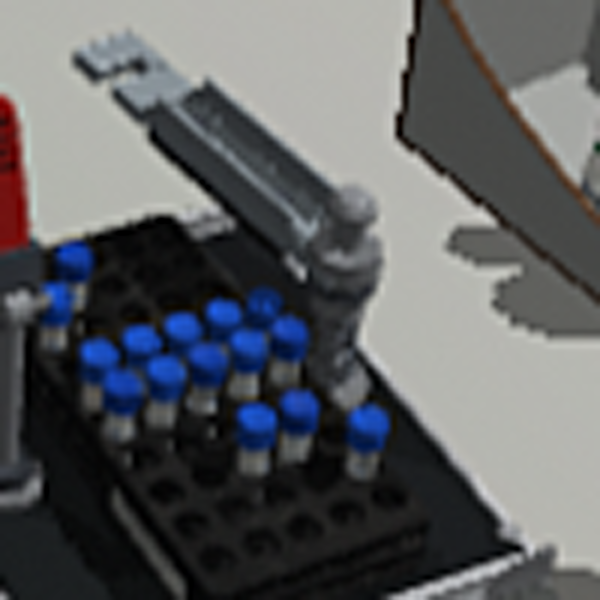

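```bash
cat >> h.py <<'E'
def unproj(c,px,z):
    i=camera_info(c);V=np.array(i['view']);f=200/np.tan(np.radians(i['fov_y'])/2)
    px=np.atleast_2d(np.array(px,float));R=V[:3,:3];o=-R.T@V[:3,3]
    d=np.c_[(px[:,0]-i['cx'])/f,(px[:,1]-i['cy'])/f,np.ones(len(px))]@R
    return o+d*((z-o[2])/d[:,2])[:,None]
E
python3 - <<'E'
from h import *
tz=lambda a:np.array(a)/5+[309.6,149.6]
sz=lambda a:np.array(a)/6+[329.6,189.6]
C=unproj('top',tz([(135,42),(625,90),(578,522),(88,470)]),.062);print(C.round(4))
for a,b in((0,1),(3,2),(3,0),(2,1)):
    d=C[b]-C[a];print(np.linalg.norm(d),np.degrees(np.arctan2(d[1],d[0])))
print('c',C.mean(0))
print('nut',unproj('top',tz([(412,102)]),.157),unproj('scene',sz([(352,193)]),.157))
print('post base',unproj('scene',sz([(347,388)]),.062))
print('strap end corners',unproj('top',tz([(28,90),(28,157),(372,84),(365,140),(140,92),(145,143)]),.139).round(4))
print('caps', unproj('top',tz([(375,182),(362,344),(415,183),(405,347)]),.110).round(4))
print('lever tip top', unproj('top',tz([(345,430)]),.219))
E
```

```text
[[ 0.6235 -0.001   0.062 ]
 [ 0.5977 -0.2142  0.062 ]
 [ 0.4107 -0.1869  0.062 ]
 [ 0.4373  0.0236  0.062 ]]
0.21476716520313058 -96.90638155041836
0.21218604880114997 -97.2023804800339
0.1878315455053608 -7.539390785071621
0.18897370643469896 -8.31913389243457
c [ 0.51730528 -0.09463036  0.062     ]
nut [[ 0.58094999 -0.10565901  0.157     ]] [[ 0.5811137  -0.10869686  0.157     ]]
post base [[ 0.59025773 -0.11212625  0.062     ]]
strap end corners [[ 5.917e-01  4.520e-02  1.390e-01]
 [ 5.646e-01  4.580e-02  1.390e-01]
 [ 5.911e-01 -9.280e-02  1.390e-01]
 [ 5.686e-01 -8.930e-02  1.390e-01]
 [ 5.899e-01  3.000e-04  1.390e-01]
 [ 5.693e-01 -1.200e-03  1.390e-01]]
caps [[ 0.5547 -0.0971  0.11  ]
 [ 0.4878 -0.0897  0.11  ]
 [ 0.5539 -0.1136  0.11  ]
 [ 0.4862 -0.1073  0.11  ]]
lever tip top [[ 0.45362867 -0.06759279  0.219     ]]
```

Request:
jog_arm --steps '[{"delta_pos": [40,-20,20],"turn": 6,"fingers": 0},{"delta_pos": [80,-100,20],"turn": 10,"fingers": 0},{"delta_pos": [368,-611,10],"turn": 16,"fingers": 0},{"delta_pos": [368,-611,10],"turn": 16,"fingers": 0},{"delta_pos": [368,-611,10],"turn": 16,"fingers": 0},{"delta_pos": [368,-611,10],"turn": 16,"fingers": 0},{"delta_pos": [368,-611,10],"turn": 16,"fingers": 0},{"delta_pos": [368,-611,10],"turn": 16,"fingers": 0},{"delta_pos": [368,-611,10],"turn": 16,"fingers": 0},{"delta_pos": [368,-611,10],"turn": 16,"fingers": 0},{"delta_pos": [368,-611,10],"turn": 16,"fingers": 0},{"delta_pos": [368,-611,10],"turn": 16,"fingers": 0},{"delta_pos": [368,-611,10],"turn": 16,"fingers": 0},{"delta_pos": [368,-611,10],"turn": 16,"fingers": 0},{"delta_pos": [368,-611,10],"turn": 16,"fingers": 0},{"delta_pos": [368,-611,10],"turn": 16,"fingers": 0},{"delta_pos": [368,-611,10],"turn": 16,"fingers": 0},{"delta_pos": [368,-611,10],"turn": 16,"fingers": 0},{"delta_pos": [368,-611,10],"turn": 16,"fingers": 0},{"delta_pos": [368,-611,10],"turn": 16,"fingers": 0}]'

```text
time_s: 2.87
position: [0.6213, -0.0403, 0.2491]
tcp_rot: [[0.14, -0.001, -0.99], [0.99, 0.001, 0.14], [0.001, -1.0, 0.001]]
force: [-0.0, 0.2, 0.5]
opening: 0.008
```

```bash
python3 - <<'E'
from h import *
s=read_state();print(s['position'],s['opening'])
for c,(x,y,w,h) in (("scene",(270,110,190,150)),("top",(270,100,200,150)),("wrist",(0,0,640,400))):
    im=capture(c)[y:y+h,x:x+w,::-1];k=4 if c!="wrist" else 1
    cv2.imwrite(f"pics/{c}2.png",cv2.resize(im,None,fx=k,fy=k,interpolation=cv2.INTER_CUBIC))
E
```

```text
[ 0.62128427 -0.04026118  0.24908112] 0.008022346972372434
```

View pics/scene2.png

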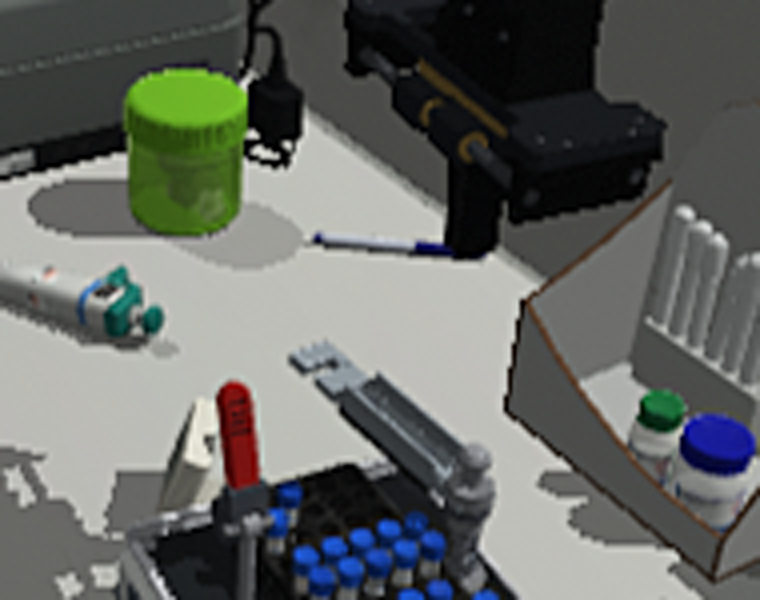

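View pics/top2.png

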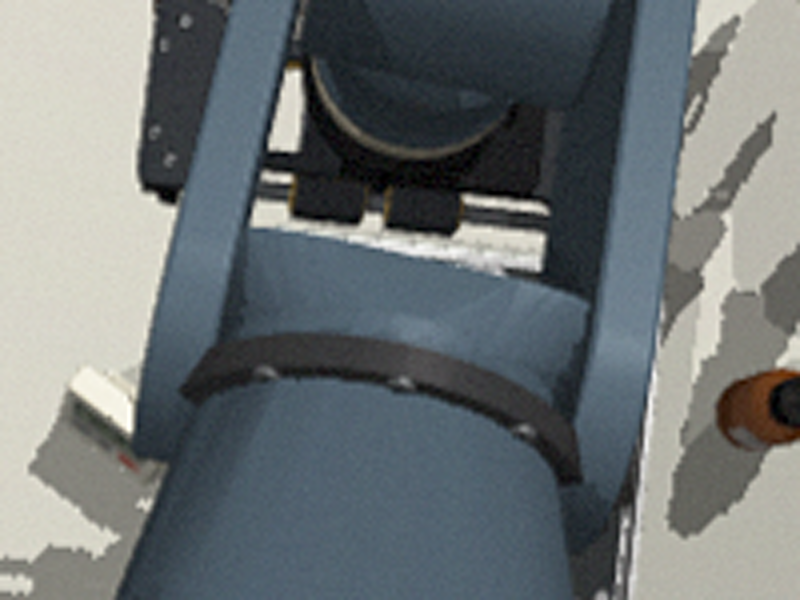

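View pics/wrist2.png

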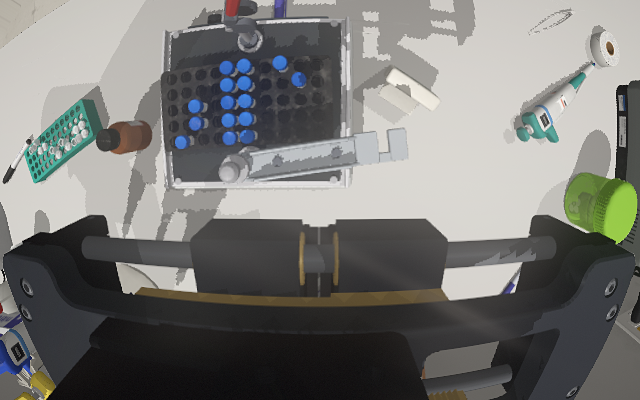

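Request:
jog_arm --steps '[{"delta_pos": [0,0,-35],"turn": 0,"fingers": 0},{"delta_pos": [0,0,-70],"turn": 0,"fingers": 0},{"delta_pos": [0,0,-95],"turn": 0,"fingers": 0},{"delta_pos": [0,0,-109],"turn": 0,"fingers": 0},{"delta_pos": [0,0,-109],"turn": 0,"fingers": 0},{"delta_pos": [0,0,-109],"turn": 0,"fingers": 0}]'

```text
time_s: 3.52
position: [0.6208, -0.0382, 0.1402]
tcp_rot: [[0.136, -0.002, -0.991], [0.991, 0.001, 0.136], [0.0, -1.0, 0.002]]
force: [0.2, 0.5, 0.2]
opening: 0.003
```

```bash
python3 - <<'E'
from h import *
st=read_state();p=st['position'];print(p,st['force'])
s=S(.518,-.0965,-7.6)
im=capture('scene')[130:280,270:460,::-1]
cv2.imwrite(f"pics/scene3.png",cv2.resize(im,None,fx=4,fy=4,interpolation=cv2.INTER_CUBIC))
im=capture('wrist')[:,:,::-1];cv2.imwrite("pics/wrist3.png",im)
r=60
for q in [1.5,1.43,1.3,1.2,1.1,1.0,.9,.8,.7,.6,.5,.4,.3,.2,.1,.05,0]:
    u=np.array([-np.cos(q),np.sin(q)]);n=np.array([np.sin(q),np.cos(q)])
    c=np.array([64,0])+r*u+13*n+[9.5,15]
    print(q,((s.w([*c,0])[0,:2]-np.array([.622,-.04]))*1000).round(1))
E
```

```text
[ 0.62076241 -0.03820245  0.14024208] [0.15584246 0.49361519 0.20942983]
1.5 [-12.5   7.7]
1.43 [-16.7   8.8]
1.3 [-24.5   9.9]
1.2 [-30.7  10. ]
1.1 [-36.8   9.6]
1.0 [-42.8   8.5]
0.9 [-48.8   6.8]
0.8 [-54.5   4.6]
0.7 [-59.9   1.8]
0.6 [-65.1  -1.6]
0.5 [-69.9  -5.4]
0.4 [-74.2  -9.7]
0.3 [-78.2 -14.4]
0.2 [-81.6 -19.5]
0.1 [-84.5 -24.9]
0.05 [-85.8 -27.7]
0 [-86.9 -30.5]
```

View pics/scene3.png

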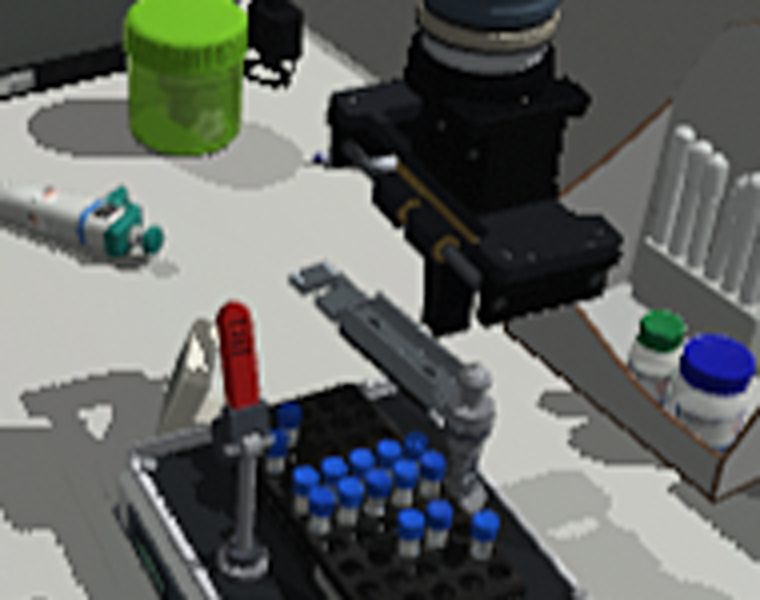

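View pics/wrist3.png

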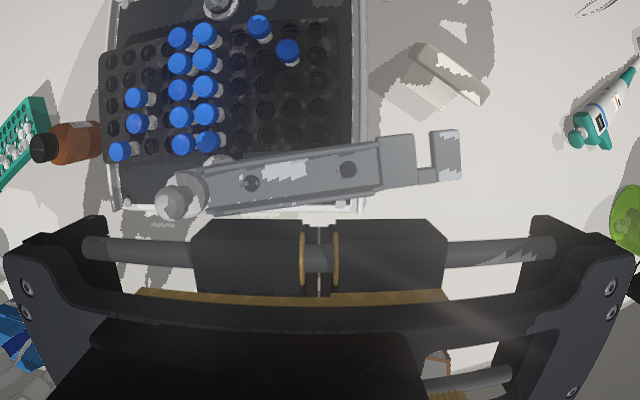

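Request:
jog_arm --steps '[{"delta_pos": [-6,8,0],"turn": 0,"fingers": 0},{"delta_pos": [-12,9,0],"turn": 0,"fingers": 0},{"delta_pos": [-18,9,0],"turn": 0,"fingers": 0},{"delta_pos": [-24,10,0],"turn": 0,"fingers": 0},{"delta_pos": [-31,10,0],"turn": 0,"fingers": 0},{"delta_pos": [-37,10,0],"turn": 0,"fingers": 0},{"delta_pos": [-43,9,0],"turn": 0,"fingers": 0},{"delta_pos": [-49,7,0],"turn": 0,"fingers": 0},{"delta_pos": [-54,5,0],"turn": 0,"fingers": 0},{"delta_pos": [-60,2,0],"turn": 0,"fingers": 0},{"delta_pos": [-65,-2,0],"turn": 0,"fingers": 0},{"delta_pos": [-70,-5,0],"turn": 0,"fingers": 0},{"delta_pos": [-74,-10,0],"turn": 0,"fingers": 0},{"delta_pos": [-78,-14,0],"turn": 0,"fingers": 0},{"delta_pos": [-78,-14,0],"turn": 0,"fingers": 0}]'

```text
time_s: 4.87
position: [0.5425, -0.0547, 0.1404]
tcp_rot: [[0.139, -0.001, -0.99], [0.99, -0.0, 0.139], [-0.0, -1.0, 0.001]]
force: [-0.3, -0.2, 0.2]
opening: 0.005
```

```bash
cat > look.py <<'E'
import sys
from h import *
k=sys.argv[1]
st=read_state();print(st['time_s'],st['position'],st['force'])
im=capture('scene')[130:280,270:460,::-1]
cv2.imwrite(f"pics/scene{k}.png",cv2.resize(im,None,fx=4,fy=4,interpolation=cv2.INTER_CUBIC))
im=capture('wrist')[:,:,::-1];cv2.imwrite(f"pics/wrist{k}.png",im)
E
python3 look.py 4
```

```text
4.8667 [ 0.54247807 -0.05470852  0.14036986] [-0.25651457 -0.18519808  0.16310672]
```

View pics/scene4.png

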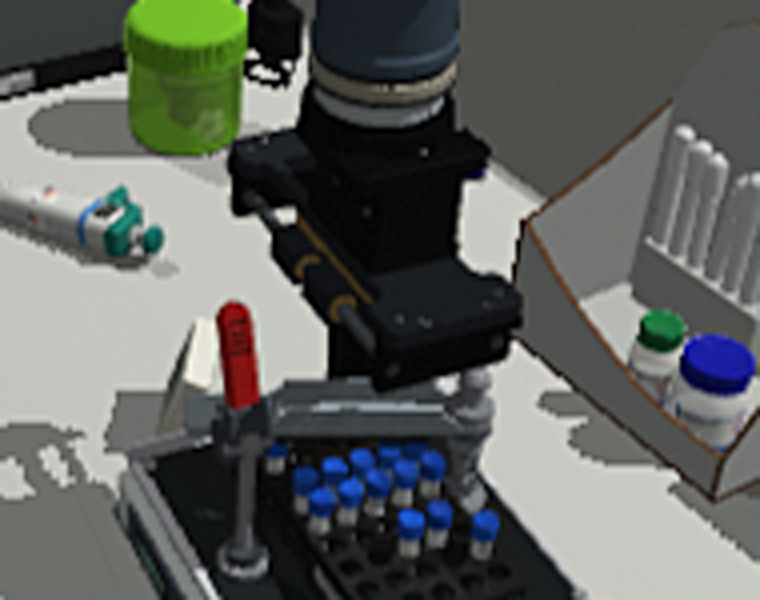

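View pics/wrist4.png

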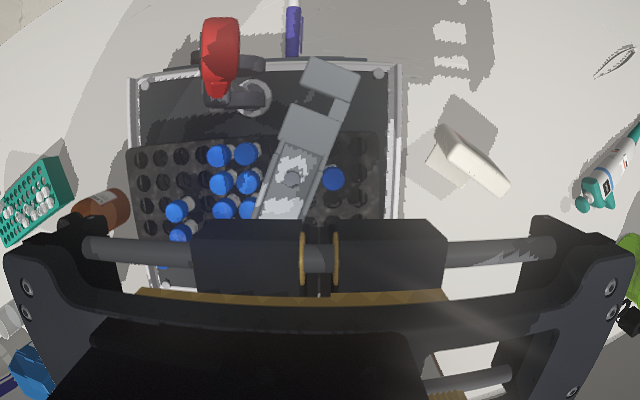

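Request:
jog_arm --steps '[{"delta_pos": [-2,-3,0],"turn": 0,"fingers": 0},{"delta_pos": [-4,-5,0],"turn": 0,"fingers": 0},{"delta_pos": [-5,-8,0],"turn": 0,"fingers": 0},{"delta_pos": [-6,-10,0],"turn": 0,"fingers": 0},{"delta_pos": [-7,-12,0],"turn": 0,"fingers": 0},{"delta_pos": [-8,-14,0],"turn": 0,"fingers": 0},{"delta_pos": [-9,-16,0],"turn": 0,"fingers": 0},{"delta_pos": [-9,-16,0],"turn": 0,"fingers": 0},{"delta_pos": [-9,-16,0],"turn": 0,"fingers": 0}]'

```text
time_s: 5.72
position: [0.5347, -0.0701, 0.1406]
tcp_rot: [[0.138, 0.001, -0.99], [0.99, -0.001, 0.138], [-0.0, -1.0, -0.001]]
force: [0.3, -0.1, -0.2]
opening: 0.003
```

```bash
python3 look.py 5
```

```text
5.7167 [ 0.53473669 -0.0701492   0.14059489] [ 0.25665754 -0.08970556 -0.24165606]
```

View pics/wrist5.png

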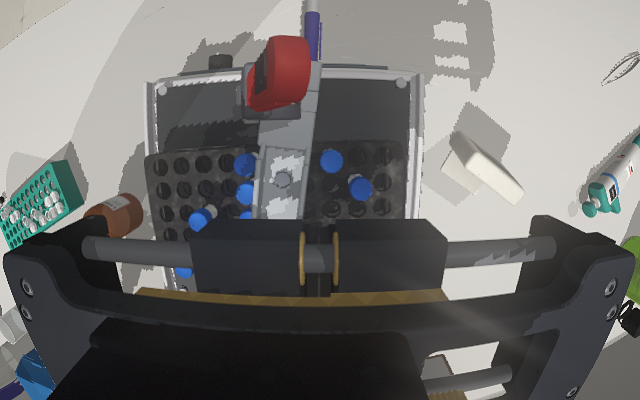

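Request:
jog_arm --steps '[{"delta_pos": [0,-1,0],"turn": 0,"fingers": 0},{"delta_pos": [0,-2,0],"turn": 0,"fingers": 0},{"delta_pos": [-1,-3,0],"turn": 0,"fingers": 0},{"delta_pos": [-1,-4,0],"turn": 0,"fingers": 0},{"delta_pos": [-1,-4,0],"turn": 0,"fingers": 0}]'

```text
time_s: 6.23
position: [0.5334, -0.0739, 0.1405]
tcp_rot: [[0.138, -0.0, -0.99], [0.99, 0.0, 0.138], [0.0, -1.0, 0.0]]
force: [-0.9, 0.4, 0.1]
opening: 0.004
```

Request:
jog_arm --steps '[{"delta_pos": [0,-1,0],"turn": 0,"fingers": 0},{"delta_pos": [0,-2,0],"turn": 0,"fingers": 0},{"delta_pos": [0,-3,0],"turn": 0,"fingers": 0},{"delta_pos": [0,-3,0],"turn": 0,"fingers": 0}]'

```text
time_s: 6.57
position: [0.5335, -0.077, 0.1405]
tcp_rot: [[0.138, -0.0, -0.99], [0.99, -0.0, 0.138], [-0.0, -1.0, 0.0]]
force: [-0.4, -0.6, -0.6]
opening: 0.007
```

```bash
python3 look.py 6
```

```text
6.5667 [ 0.53351421 -0.0769605   0.14050371] [-0.38871393 -0.56417239 -0.57406944]
```

View pics/wrist6.png

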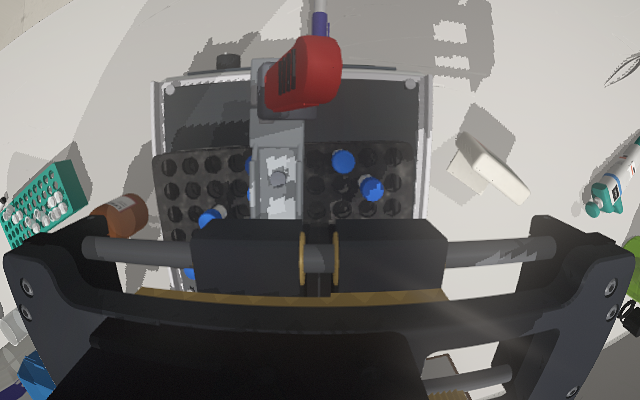

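View pics/scene6.png

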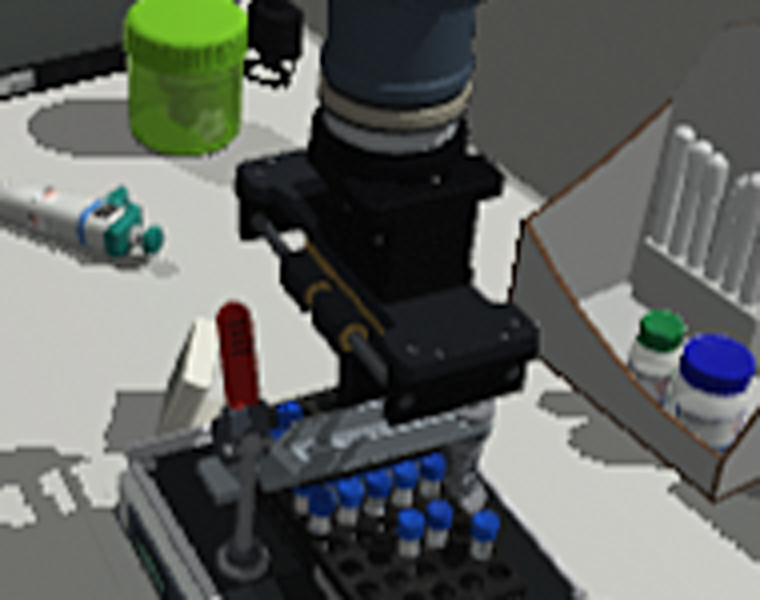

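Request:
jog_arm --steps '[{"delta_pos": [0,-1,0],"turn": 0,"fingers": 0},{"delta_pos": [0,-2,0],"turn": 0,"fingers": 0},{"delta_pos": [0,-2,0],"turn": 0,"fingers": 0}]'

```text
time_s: 6.92
position: [0.5334, -0.0786, 0.1405]
tcp_rot: [[0.138, -0.0, -0.99], [0.99, 0.001, 0.138], [0.0, -1.0, 0.0]]
force: [-0.0, 1.5, -0.1]
opening: 0.004
```

Request:
jog_arm --steps '[{"delta_pos": [0,-1,0],"turn": 0,"fingers": 0},{"delta_pos": [0,-2,0],"turn": 0,"fingers": 0},{"delta_pos": [0,-2,0],"turn": 0,"fingers": 0}]'

```text
time_s: 7.17
position: [0.5332, -0.0792, 0.1405]
tcp_rot: [[0.139, -0.001, -0.99], [0.99, 0.003, 0.139], [0.003, -1.0, 0.001]]
force: [0.2, 6.9, 0.8]
opening: 0.003
```

```bash
python3 look.py 7
```

```text
7.1667 [ 0.53318242 -0.07919665  0.1404673 ] [0.15013872 6.91733675 0.84332377]
```

View pics/wrist7.png

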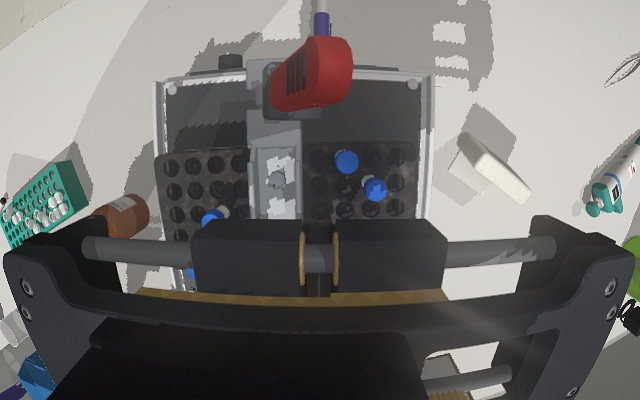

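View pics/scene7.png

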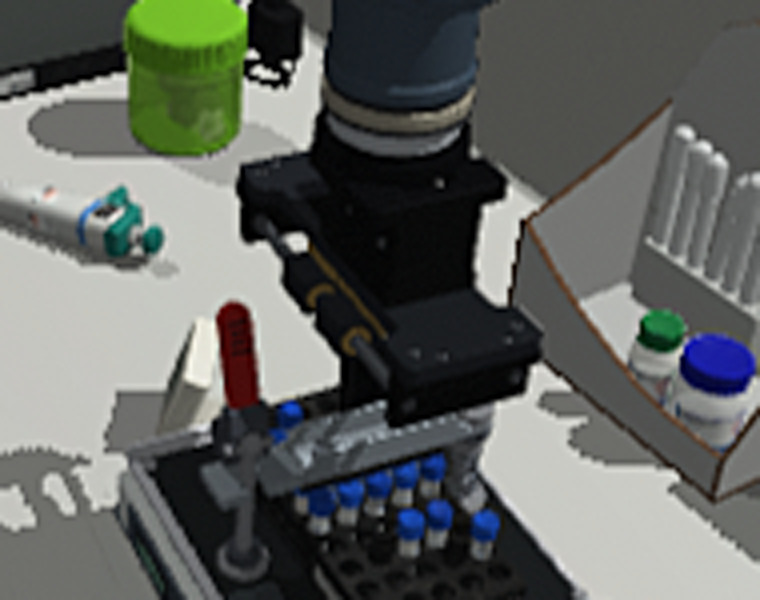

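```bash
python3 - <<'E'
from h import *
s=S(.518,-.0965,-7.6)
print('approach', s.w([-68,-22,0]))
r=62;h=10
for q in [.17,.3,.4,.5,.6,.7,.8,.9,1,1.1,1.2,1.3,1.4,1.5,1.571]:
    f=1.396-q
    C=np.array([r*np.cos(f)-4.5*np.sin(f),146+r*np.sin(f)+4.5*np.cos(f)])
    if f<0: C[1]+=0
    print(q,C.round(1),s.w([-68,C[0]-h,C[1]+17]).round(4)[0])
E
```

```text
approach [[ 0.4476877  -0.10931331  0.        ]]
0.17 [ 16.7 205.9] [ 0.4515 -0.0808  0.2229]
0.3 [ 24.3 203.2] [ 0.4525 -0.0733  0.2202]
0.4 [ 29.9 200.5] [ 0.4532 -0.0678  0.2175]
0.5 [ 35.2 197.2] [ 0.4539 -0.0625  0.2142]
0.6 [ 40.2 193.5] [ 0.4546 -0.0576  0.2105]
0.7 [ 44.7 189.2] [ 0.4552 -0.0531  0.2062]
0.8 [ 48.8 184.5] [ 0.4557 -0.0491  0.2015]
0.9 [ 52.4 179.5] [ 0.4562 -0.0455  0.1965]
1 [ 55.5 174.1] [ 0.4566 -0.0424  0.1911]
1.1 [ 58.  168.4] [ 0.4569 -0.0399  0.1854]
1.2 [ 59.9 162.5] [ 0.4572 -0.038   0.1795]
1.3 [ 61.3 156.4] [ 0.4574 -0.0367  0.1734]
1.4 [ 62.  150.3] [ 0.4575 -0.0359  0.1673]
1.5 [ 62.1 144. ] [ 0.4575 -0.0358  0.161 ]
1.571 [ 61.8 139.6] [ 0.4575 -0.0361  0.1566]
```

Request:
jog_arm --steps '[{"delta_pos": [0,10,0],"turn": 0,"fingers": 0},{"delta_pos": [0,18,0],"turn": 0,"fingers": 0},{"delta_pos": [0,18,35],"turn": 0,"fingers": 0},{"delta_pos": [0,18,70],"turn": 0,"fingers": 0},{"delta_pos": [0,18,105],"turn": 0,"fingers": 0},{"delta_pos": [0,18,140],"turn": 0,"fingers": 0},{"delta_pos": [0,18,140],"turn": 0,"fingers": 0}]'

```text
time_s: 7.85
position: [0.5379, -0.0638, 0.2879]
tcp_rot: [[0.137, 0.015, -0.99], [0.991, -0.006, 0.137], [-0.004, -1.0, -0.016]]
force: [0.8, 0.3, 0.9]
opening: 0.005
```

```bash
python3 - <<'E'
from h import *
st=read_state();print(st['position'])
im=capture('scene')[150:280,270:460,::-1]
cv2.imwrite(f"pics/scene8.png",cv2.resize(im,None,fx=4,fy=4,interpolation=cv2.INTER_CUBIC))
for t in ("lever_axis","lever_tip","strap_tip","strap_mid"):
    print(t,[(np.round(d['position'],4).tolist(),round(d['confidence'],2)) for d in tip_of(t,'scene')[:2]])
im=capture('wrist')[:,:,::-1];cv2.imwrite("pics/wrist8.png",im)
for t in ("lever_axis","lever_tip","strap_tip","strap_mid","strap_hinge"):
    print(t,[(np.round(d['position'],4).tolist(),round(d['confidence'],2)) for d in tip_of(t,'wrist')[:2]])
E
```

```text
[ 0.53787953 -0.06383728  0.28790892]
lever_axis [([0.4576, -0.0857, 0.1453], 0.6)]
lever_tip [([0.4575, -0.0616, 0.2198], 0.83)]
strap_tip [([0.4289, -0.0835, 0.1215], 0.85), ([0.5271, 0.0821, -0.0026], 0.46)]
strap_mid [([0.5175, -0.0967, 0.1315], 0.95)]
lever_axis [([0.4516, -0.0905, 0.1468], 0.75), ([0.4518, -0.0612, 0.2183], 0.19)]
lever_tip [([0.4517, -0.0616, 0.2187], 0.59)]
strap_tip [([0.4343, -0.0826, 0.1256], 0.72), ([0.5216, -0.0938, -0.0003], 0.59)]
strap_mid [([0.5135, -0.0991, 0.1298], 0.62)]
strap_hinge [([0.453, -0.0594, 0.2167], 0.16)]
```

View pics/wrist8.png

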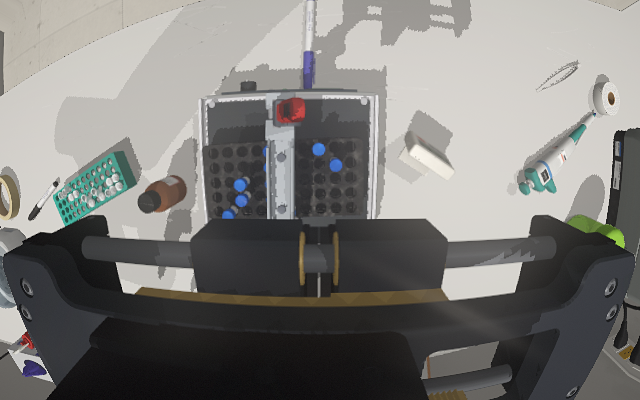

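View pics/scene8.png

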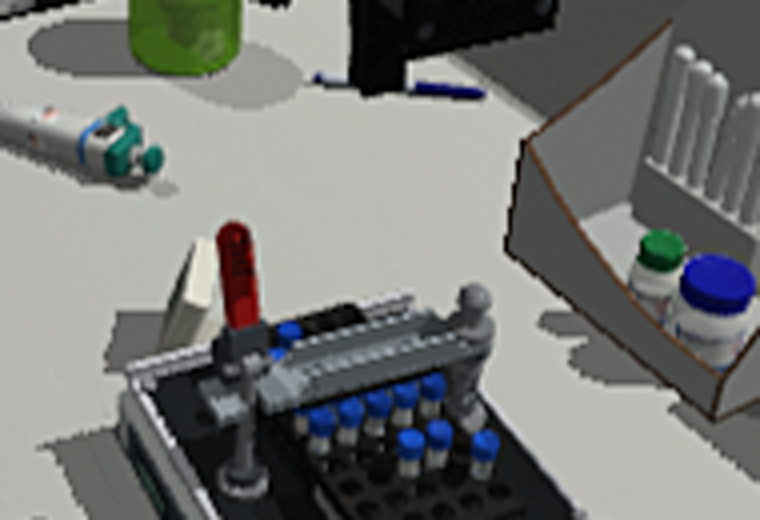

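Request:
jog_arm --steps '[{"delta_pos": [-30,-18,0],"turn": 0,"fingers": 0},{"delta_pos": [-60,-36,0],"turn": 0,"fingers": 0},{"delta_pos": [-85,-50,0],"turn": 0,"fingers": 0},{"delta_pos": [-85,-50,0],"turn": 0,"fingers": 0},{"delta_pos": [-85,-50,-20],"turn": 0,"fingers": 0},{"delta_pos": [-85,-50,-40],"turn": 0,"fingers": 0},{"delta_pos": [-85,-50,-58],"turn": 0,"fingers": 0},{"delta_pos": [-85,-50,-58],"turn": 0,"fingers": 0},{"delta_pos": [-85,-50,-58],"turn": 0,"fingers": 0}]'

```text
time_s: 9.15
position: [0.4486, -0.1125, 0.222]
tcp_rot: [[0.138, -0.002, -0.99], [0.99, 0.001, 0.138], [0.001, -1.0, 0.002]]
force: [0.2, -0.1, -0.2]
opening: 0.005
```

```bash
python3 look.py 9
```

```text
9.15 [ 0.44855144 -0.11247325  0.22199094] [ 0.2493282  -0.13071212 -0.20594521]
```

View pics/scene9.png

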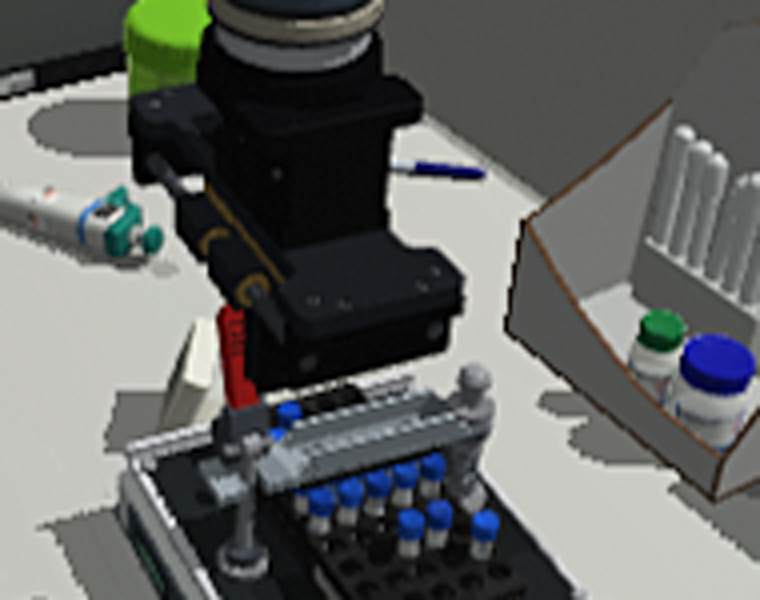

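View pics/wrist9.png

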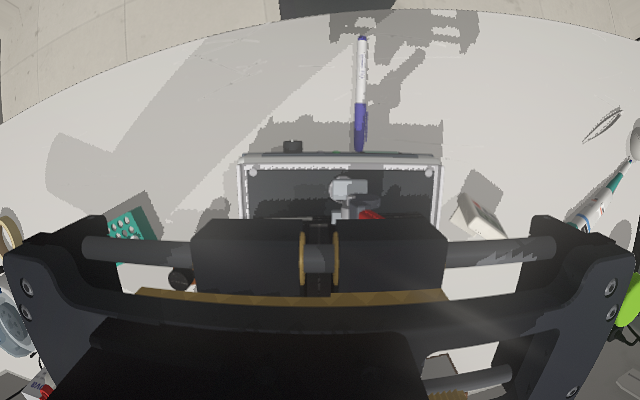

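Request:
jog_arm --steps '[{"delta_pos": [1,12,0],"turn": 0,"fingers": 0},{"delta_pos": [3,24,0],"turn": 0,"fingers": 0},{"delta_pos": [3,32,0],"turn": 0,"fingers": 0},{"delta_pos": [4,36,-1],"turn": 0,"fingers": 0},{"delta_pos": [4,40,-3],"turn": 0,"fingers": 0},{"delta_pos": [4,45,-5],"turn": 0,"fingers": 0},{"delta_pos": [5,50,-9],"turn": 0,"fingers": 0},{"delta_pos": [6,55,-12],"turn": 0,"fingers": 0},{"delta_pos": [6,60,-17],"turn": 0,"fingers": 0},{"delta_pos": [7,64,-21],"turn": 0,"fingers": 0},{"delta_pos": [7,67,-26],"turn": 0,"fingers": 0},{"delta_pos": [7,67,-26],"turn": 0,"fingers": 0}]'

```text
time_s: 10.25
position: [0.4549, -0.0448, 0.1955]
tcp_rot: [[0.138, -0.002, -0.99], [0.99, 0.001, 0.138], [0.001, -1.0, 0.002]]
force: [-0.6, 0.8, -0.6]
opening: 0.008
```

```bash
python3 look.py 10
```

```text
10.25 [ 0.45493774 -0.04481487  0.19546102] [-0.59075145  0.76305058 -0.6108513 ]
```

View pics/scene10.png

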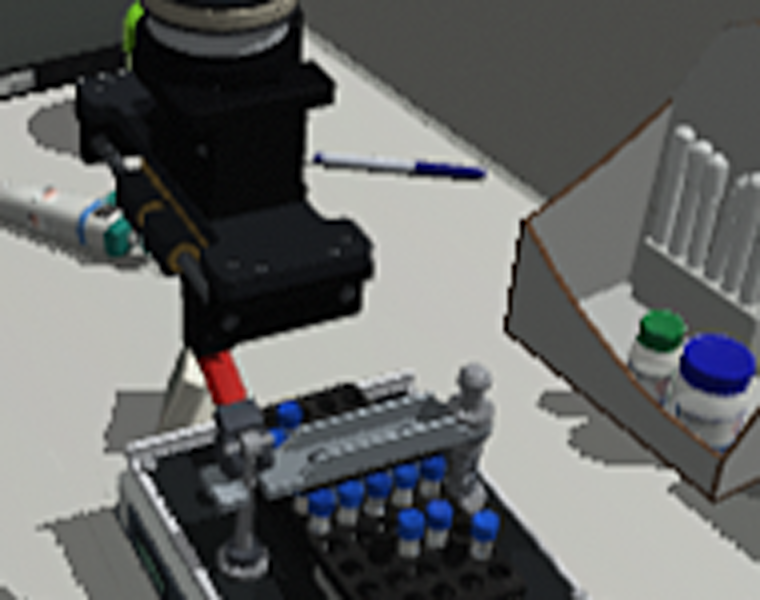

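View pics/wrist10.png

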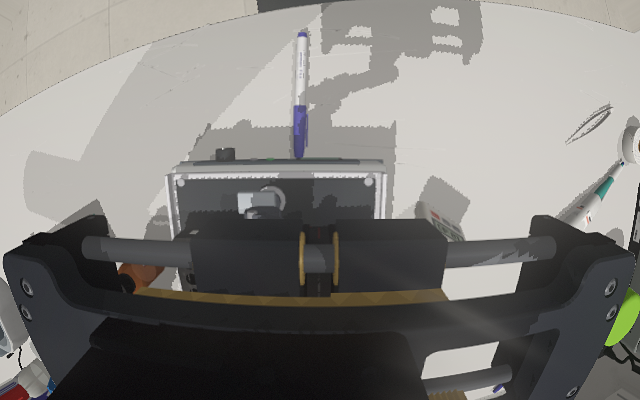

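Request:
jog_arm --steps '[{"delta_pos": [1,3,-6],"turn": 0,"fingers": 0},{"delta_pos": [1,6,-12],"turn": 0,"fingers": 0},{"delta_pos": [1,8,-18],"turn": 0,"fingers": 0},{"delta_pos": [1,9,-24],"turn": 0,"fingers": 0},{"delta_pos": [1,10,-29],"turn": 0,"fingers": 0},{"delta_pos": [1,10,-33],"turn": 0,"fingers": 0},{"delta_pos": [1,10,-33],"turn": 0,"fingers": 0}]'

```text
time_s: 10.93
position: [0.4565, -0.0355, 0.1627]
tcp_rot: [[0.139, -0.001, -0.99], [0.99, 0.001, 0.139], [0.001, -1.0, 0.001]]
force: [0.1, -0.4, 0.4]
opening: 0.005
```

Request:
jog_arm --steps '[{"delta_pos": [0,0,-2],"turn": 0,"fingers": 0},{"delta_pos": [0,0,-4],"turn": 0,"fingers": 0},{"delta_pos": [0,0,-4],"turn": 0,"fingers": 0}]'

```text
time_s: 11.18
position: [0.4565, -0.0356, 0.1595]
tcp_rot: [[0.138, -0.0, -0.99], [0.99, 0.0, 0.138], [0.0, -1.0, 0.0]]
force: [-0.5, -0.5, 2.7]
opening: 0.008
```

```bash
python3 look.py 11
```

```text
11.1833 [ 0.45645136 -0.03564917  0.15945858] [-0.51926018 -0.45611834  2.70737272]
```

View pics/scene11.png

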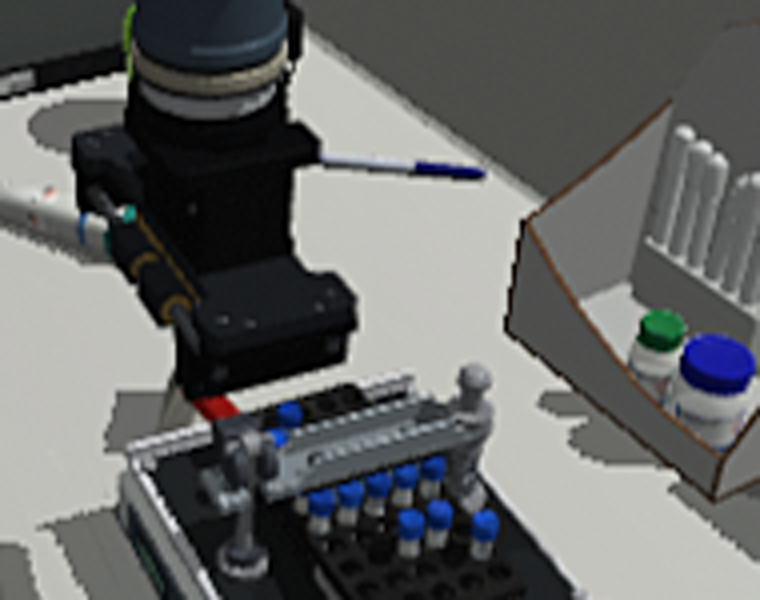

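Not yet at the stop; pressing further down in small steps.

Request:
jog_arm --steps '[{"delta_pos": [0,0,-1],"turn": 0,"fingers": 0},{"delta_pos": [0,0,-2],"turn": 0,"fingers": 0},{"delta_pos": [0,0,-3],"turn": 0,"fingers": 0},{"delta_pos": [0,0,-3],"turn": 0,"fingers": 0}]'

```text
time_s: 11.62
position: [0.4567, -0.0357, 0.1584]
tcp_rot: [[0.138, 0.001, -0.99], [0.99, -0.0, 0.138], [-0.0, -1.0, -0.001]]
force: [-3.2, 1.1, 20.8]
opening: 0.006
```

Request:
jog_arm --steps '[{"delta_pos": [0,0,-1],"turn": 0,"fingers": 0},{"delta_pos": [0,0,-1],"turn": 0,"fingers": 0},{"delta_pos": [0,0,0],"turn": 0,"fingers": 0}]'

```text
time_s: 11.87
position: [0.4566, -0.0357, 0.1587]
tcp_rot: [[0.138, 0.001, -0.99], [0.99, -0.001, 0.138], [-0.0, -1.0, -0.001]]
force: [-3.0, 0.4, 14.6]
opening: 0.005
```

Request:
jog_arm --steps '[{"delta_pos": [0,0,10],"turn": 0,"fingers": 0},{"delta_pos": [0,0,40],"turn": 0,"fingers": 0},{"delta_pos": [0,0,80],"turn": 0,"fingers": 0},{"delta_pos": [0,0,120],"turn": 0,"fingers": 0},{"delta_pos": [0,40,130],"turn": 0,"fingers": 0},{"delta_pos": [0,80,130],"turn": 0,"fingers": 0},{"delta_pos": [0,120,130],"turn": 0,"fingers": 0},{"delta_pos": [0,160,130],"turn": 0,"fingers": 0},{"delta_pos": [0,200,130],"turn": 0,"fingers": 0},{"delta_pos": [0,240,130],"turn": 0,"fingers": 0},{"delta_pos": [-20,280,130],"turn": 0,"fingers": 0},{"delta_pos": [-40,320,130],"turn": 0,"fingers": 0},{"delta_pos": [-40,340,130],"turn": 0,"fingers": 0},{"delta_pos": [-40,340,130],"turn": 0,"fingers": 0},{"delta_pos": [-40,340,130],"turn": 0,"fingers": 0}]'

```text
time_s: 13.12
position: [0.4156, 0.3052, 0.286]
tcp_rot: [[0.135, -0.001, -0.991], [0.991, -0.001, 0.135], [-0.001, -1.0, 0.001]]
force: [-0.3, 0.2, -0.2]
opening: 0.008
```

```bash
python3 - <<'E'
from h import *
st=read_state();print(st['time_s'],st['position'],st['force'])
s=S(.518,-.0965,-7.6)
print('expected tip down',s.w([-68,76.5*np.cos(.175),146-76.5*np.sin(.175)]))
for c,(x,y,w,h) in (("scene",(270,170,190,150)),("top",(270,130,200,150))):
    im=capture(c);cv2.imwrite(f"pics/{c}12.png",cv2.resize(im[y:y+h,x:x+w,::-1],None,fx=4,fy=4,interpolation=cv2.INTER_CUBIC))
    for t in ("lever_tip","strap_tip","strap_mid","tube_rack","bottle_amber","lab_timer","marker_blue"):
        print(c,t,[(np.round(d['position'],4).tolist(),round(d['confidence'],2)) for d in tip_of(t,c)[:1]])
E
```

```text
13.1167 [0.41555248 0.30517611 0.28601482] [-0.2599526   0.24481215 -0.21076225]
expected tip down [[ 0.46056043 -0.01283673  0.13268073]]
scene lever_tip [([0.4636, -0.0129, 0.1302], 0.54)]
scene strap_tip [([0.4281, -0.0881, 0.1182], 0.89)]
scene strap_mid []
scene tube_rack [([0.5232, -0.1012, 0.0606], 0.91)]
scene bottle_amber [([0.5215, -0.278, -0.0006], 0.63)]
scene lab_timer [([0.5278, 0.0835, -0.0006], 0.75)]
scene marker_blue [([0.3535, -0.0514, 0.0046], 0.69)]
top lever_tip []
top strap_tip [([0.4266, -0.0909, 0.1225], 0.9)]
top strap_mid [([0.5201, -0.0976, 0.1271], 0.87)]
top tube_rack [([0.522, -0.1038, 0.0661], 0.82)]
top bottle_amber [([0.5234, -0.2774, -0.0037], 0.92)]
top lab_timer [([0.5209, -0.1016, 0.0632], 0.51)]
top marker_blue [([0.3568, -0.0511, -0.0028], 0.7)]
```

View pics/scene12.png

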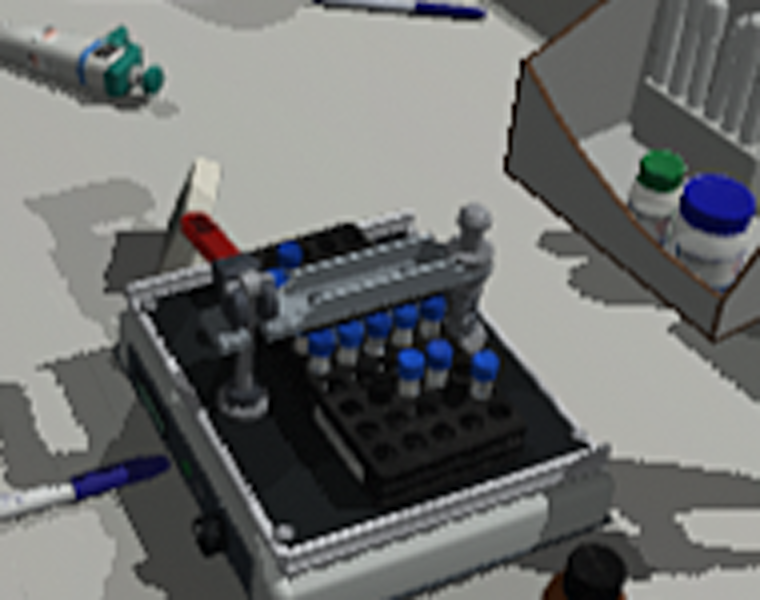

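View pics/top12.png

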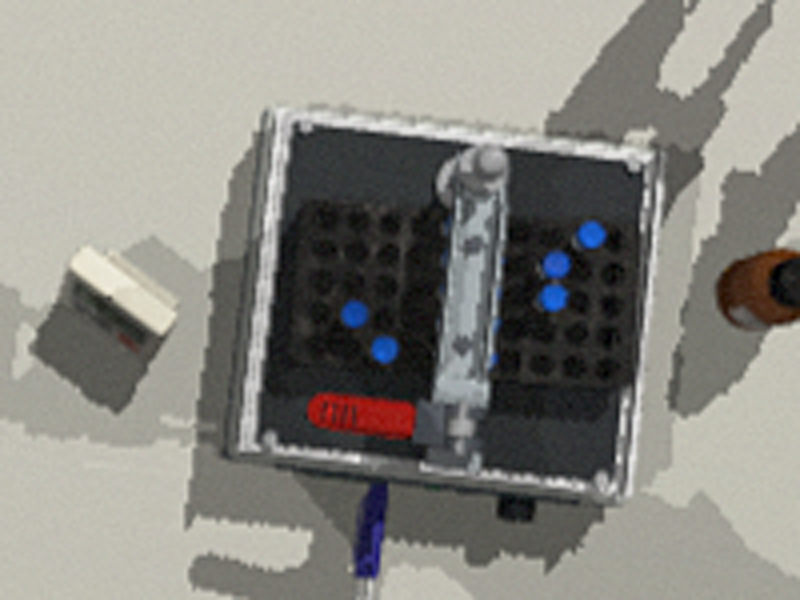

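```bash
python3 -c "
from rig import *
print(hand_in())"
```

```text
the job is handed in; nothing more can be done
None
```

The rack is clamped and the job is handed in at about 13 s of the 48 s; `hand_in()` reports no verdict.

**What I did:** With the fingers shut, I pushed the strap from its trailing side until it stopped (about 7 N). I then raised the arm, crossed over to the right of the lever, and pushed it left and down to its stop (about 21 N). After that I backed off well clear.

**Last checks, from the final pictures and readings:**
- **Strap:** it lies across the rack against the stud.
- **Lever:** its tip was found at z = 0.130 m, against 0.133 m expected when fully down, and it stayed down after release.
- **Rack:** the visible blue caps sit at the same pixels as before.
- **Bystanders:** the bottle, timer and marker were found where they were before, within the networks' 4 mm or so.
- **Arm:** it reads no contact force.

**What did not agree or could not be checked:**
- The top-camera network did not find the lever tip, and it placed the timer on the rack, a false hit. The pictures and the scene camera show both where they should be.
- My first shaker heading (-8.5°) was about 1° off, and I corrected it from the deck corners.
- The strap met its stop about 9 mm further on than I had predicted, probably because the shut fingertips are thinner than I assumed.
- I could not measure the force of the pad on the caps. I inferred it from the lever reaching its stop.

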